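# Tag out a bearing ball and present it to the ball gauge

### The arm

A 6-joint arm with a two-finger parallel gripper is mounted at the origin on the work surface. World frame = base frame: x ahead of the robot, y to its left, z up, the work surface at z = 0. Lengths are in m, angles in degrees, forces in N, time in s.
With the tool pointing down it reaches from about 0.4 to 0.825 m from the base axis. Payload 7 kg.
Tool frame: the origin (TCP) lies midway between the tips of the shut fingers; the grasp point (between the pads) lies r.grasp_offset behind it (r.grasp_offset is the distance from the TCP to the grasp point, in m); z points along the fingers, y is the direction in which the jaws open and shut (so a half turn about z gives the same grasp; the last joint's range is limited). The gripper opens to 88 mm and grips with 3 to 60 N. Pads are 19 mm wide; open, the fingers measure 130 mm over their backs; the gripper's body (78 mm by 193 mm) begins 47 mm behind the grasp point.
Start: joints at [-50.529, 20.546, 0.682, 0, -70.136, -16.507], TCP at [0.263, -0.621, 0.227] pointing down, gripper open.
Joint ranges: [-176.03, 176.03], [-82.01, 121.73], [-58.28, 71.71], [-173.87, 95.51], [-174.79, -0.11], [-173.66, 173.66]. Speed limits (degrees/s): [136.94, 136.94, 172.46, 180, 180, 180].

### API

Orientations are given as [roll, pitch, yaw] about the fixed x, y, z axes, in that order (R = Rz(yaw) Ry(pitch) Rx(roll)).
In Python, from plant import status, imaging, r gives the robot as it stands.
- The arm moves only by the tool apply_moves, never from a script. Its argument "moves" is a list of rows, each a list of 6 numbers: the shift along the tool's x, y, z in units of 200 mm (1.0 is 200 mm), then the turn, a rotation vector about the tool's x, y, z in units of 90 degrees (1.0 is 90 degrees). In form: [[tx, ty, tz, rx, ry, rz], ...]. A call has 1 to 12 rows; each row is the pose to reach, as a shift and turn from the pose measured when the call began, along the tool's axes at that moment; what a row does not reach only later rows make up. A row lasts 1/8 s, in which the tool goes at most 62.5 mm and 10.7 degrees, less where a joint would pass 70% of its speed; a pose out of reach is approached as far as the arm can. A call with a number of a shift or a turn outside -1 to 1 is refused whole. A call with a gripper value outside its range is refused whole. "hand" is the closure, from -1 (fully open) to 1 (shut), set as the call begins (left out, the last holds). The fingers move at their own pace and stop on an object; "grip_force" is the grip in N (left out, the last holds). Time passes only in rows, so rows that repeat a pose let the fingers close. It gives the time, the measured TCP pose, the force and the opening at its end, in the units of the state.
- status.get_state(): the state, without advancing time (a new reading comes with each control period).
- imaging.capture(name): name is "scene" or "top" or "wrist"; returns (picture, depth): 384x512x3 uint8, blue, green, red; 384x512 float32, m along the optical axis (not along the pixel's ray), 0 where there is no reading.
- imaging.camera_info(name): a dict with "fx", "fy", "cx", "cy" (pixels), "T" (4x4, takes a point from camera to world coordinates). Camera axes: x right, y up, looking along -z (the intrinsics and any distortion apply to the point x, -y, -z); pixel columns grow to the right and rows downward; lengths in m; the calibration is good to about 2 mm. The wrist camera is an equidistant fisheye: a pixel r from the principal point sees the ray r / f radians off the axis. A picture is of the moment at which its call begins: read the wrist's pose just before it. camera_info takes no time and is no camera call; for the wrist camera it gives the pose at the moment of the call.
- r.close_job(): hands the job in, once; it reports no verdict.
The state is a dict: "time_s": time; "joints": joint angles; "qd": joint speeds; "joint_torque": joint torques, N m; "tcp_pos": TCP position; "eef_rot": TCP orientation; "contact_force": force on the tool from outside, world axes, zero at the start; "moment": the same for the moment, N m; "gripper_width": finger opening in m.
Only numpy, scipy, OpenCV 4.12 (cv2) and the standard library are available. Lean on these libraries where they do the work, as an engineer would, in place of code of your own. Each camera call takes 0.05 s, during which the arm holds its last target.

### The job

A bearing ball from the ropeway is due for gauging: first take the metal tag out of its slotted rack and hang it by its hole on the peg of the tag stand, letting go of it. Then pick up the dish by its handle bar, lift it straight above its dock until its bottom is higher than the mouth of the gauge's funnel, and turn it about a quarter turn there so that its pouring lip points straight at the funnel, keeping the dish level and the loose ball in its middle. Finish while still holding the dish up like that, quite still, with the tag left hanging and nothing else on the desk disturbed.

Things in the scene. Friction and masses are not known exactly. Their poses are not given: they have to be found in the camera images.
- rack: fixed grey rack for the tag, 60 x 90 mm, 40 mm high. Origin: centre of its underside. A slot 9 mm wide (along x) and 60 mm long (along y), open at the top, has its floor at z = 10 mm and its walls' top at z = 40 mm
- tag: loose aluminium tag, a flat upright plate 6 mm thick (its x), 56 mm wide (y), 120 mm tall (z), 90 g, standing in the rack's slot with some 1.5 mm of play; it is lifted straight up out of it. Origin: centre of its lower edge. The hole passes through along x. When hung it may swing on the peg and slide down it towards the post
- tag_hole (a point): centre of the tag's round hole, 26 mm in diameter, 66 mm above the tag's lower edge and 54 mm below its top edge
- tag_top (a point): middle of the tag's top edge
- stand: fixed tag stand: dark base plate 120 x 90 x 12 mm, on it a steel post 16 mm in diameter at x = +30 mm, its top at z = 135 mm, and one round peg 10 mm in diameter that leaves the post towards the stand's -x, rising by 15 degrees. Origin: centre of the base's underside. The stand and the gauge may change sides from one start to another
- peg_tip (a point): centre of the rounded free end of the peg, at (-40, 0, 143.8) mm in the stand's frame
- peg_root (a point): where the peg's axis meets the post's axis, at (+30, 0, 125) mm in the stand's frame
- gauge: fixed grey ball gauge, a box 100 x 100 x 55 mm with a round steel funnel on top. Origin: centre of its underside
- funnel_mouth (a point): centre of the funnel's mouth, 72 mm in diameter, 95 mm above the desk
- dock: fixed black rubber disc on which the dish stands, 84 mm in diameter, 8 mm high. Origin: centre of its underside
- dish: loose aluminium dish, 124 mm in diameter, rim 24 mm above its bottom, 0.3 kg, inside a shallow cone that falls by 8 degrees to the middle (5 mm above the bottom). Origin: centre of its underside; z up; +x points to its pouring lip, a trough 32 mm wide that ends 86 mm from the middle. A rigid handle arches over it: two legs at y = +-64 mm carry a bar along y. At the start the lip points roughly away from the robot
- dish_grip (a point): centre of the dish's black handle bar, 85 mm above the dish's bottom, straight above its middle. The bar is 14 mm wide (dish x), 14 mm high, 138 mm long (dish y), free on the 120 mm between the legs; it is pinched across its width
- dish_lip (a point): outer end of the pouring lip, 86 mm along the dish's +x from its middle, 22 mm above its bottom
- dish_middle (a point): point on the dish's axis 20 mm above its bottom, where the ball's centre rests
- ball_center (a point): centre of the loose steel ball, 30 mm in diameter, 110 g, at rest in the middle of the dish; it rolls when the dish is tilted or jerked
- phone: bystander: mobile phone lying flat, 150 x 72 x 9 mm; origin at the centre of its underside
- spanner: bystander: spanner lying flat, 150 mm long along x; origin under its middle
- radio: bystander: black handheld radio standing upright, 32 x 58 x 105 mm, antenna to 180 mm; origin at the centre of its underside
- grease_jar: bystander: white jar, 64 mm in diameter, 75 mm tall; origin at the centre of its underside
- mug: bystander: white mug, 80 mm in diameter, 92 mm tall; origin at the centre of its underside
- notebook: bystander: grey notebook lying flat, 150 x 100 x 14 mm; origin at the centre of its underside
- key: bystander: brass key lying flat, 70 mm long, 4 mm thick; origin under its head

How it is judged (in metres and radians):
On the way, in this order (a step that is already met when the one before it is completed fails the run):
1. the tag hangs by its hole on the peg, let go of (x of tag_hole in the frame of stand between -0.04 and 0.03 m and y of tag_hole in the frame of stand between -0.013 and 0.013 m and z of tag_hole in the frame of stand above 0.105 m and contact force between tag and stand above 0.2 N and contact force between tag and the fingers below 0.05 N), for 0.3 s.
2. the dish is lifted above its dock, higher than the funnel mouth, level, the ball in its middle (height (world z) of dish above 0.095 m and angle between dish's own z axis and vertical below 0.12 rad and horizontal distance between ball_center and dish_middle below 0.012 m and horizontal distance between dish and dock below 0.04 m and contact force between dish and the fingers above 1 N), for 0.2 s.
At the end, for the whole second after the job is handed in: Tag on the peg, released; dish gripped, at rest, within 40 mm of the dock's axis, bottom above 95 mm, tilt below 0.12 rad, touching neither gauge nor dock, the funnel's centre ahead of the lip within 35 mm of the lip's line, ball within 12 mm of the middle (all of step 1 and all of step 2 and y of funnel_mouth in the frame of dish between -0.035 and 0.035 m and x of funnel_mouth in the frame of dish above 0.08 m and linear speed of dish below 0.03 m/s and angular speed of dish below 0.15 rad/s and contact force between dish and gauge below 0.05 N and contact force between dish and dock below 0.05 N); the arm keeps its last pose, push and grip.
It fails at once if the ball strays more than 25 mm from the dish's middle (distance between ball_center and dish_middle above 0.025 m).
It fails at once if the dish is tipped by more than 0.3 rad (angle between dish's own z axis and vertical above 0.3 rad).
It fails at once if a bystander is disturbed (moved more than 25 mm) (distance of any of phone, spanner, radio, grease_jar, mug, notebook, key from where it was at the start of the episode above 0.025 m).
It also fails if it takes over 59 s, if anything falls off the work surface, if the arm or the gripper's body presses on something with over 40 N, if the wrist force passes 120 N, or if a joint passes its speed limit or range.

## Working session

There is one attempt and no reset: what is moved stays moved. The work goes in short steps, Python scripts to look and compute and a tool call to move; the robot and the scene stay as the last step left them, time stands still between calls to the robot, and variables do not carry over. Pictures are saved under pics/ and viewed, and the job is handed in when it is done.

Besides the shell and the picture viewer there is one more tool, called by a JSON object that holds its "fn" and its "kwargs", one argument or row to a line. apply_moves: Moves the arm, as the interface text tells. Its arguments: {"type":"object","properties":{"moves":{"type":"array","items":{"type":"array","items":{"type":"number"}}},"hand":{"type":"number"},"grip_force":{"type":"number"}},"required":["moves"]}

```bash
ls; mkdir -p pics; python3 - <<'E'
from plant import status, imaging, r
import cv2, numpy as np
print(status.get_state(), r.grasp_offset)
for n in ("scene","top","wrist"):
    i=imaging.camera_info(n); print(n,{k:np.round(v,4).tolist() if not isinstance(v,str) else v for k,v in i.items()})
    p,d=imaging.capture(n); cv2.imwrite(f"pics/{n}0.png",p); np.save(f"pics/{n}0.npy",d)
E
```

```text
pics
{'time_s': 0.0, 'joints': array([-5.05292315e+01,  2.05913448e+01,  6.33822100e-01, -2.08525000e-02,
       -7.01356612e+01, -1.65070406e+01]), 'qd': array([ 0.02225891, -0.01568752,  0.03224568,  0.03581796,  0.04808255,
        0.05485195]), 'joint_torque': array([-3.28103924e-04, -5.82713020e+01,  2.93043941e+01,  6.99712202e+00,
        6.59991187e-03, -1.79769040e-04]), 'tcp_pos': array([ 0.26313922, -0.62106386,  0.22562177]), 'eef_rot': array([ 1.79905086e+02, -7.68457236e-03, -1.57043367e+02]), 'contact_force': array([-0.35811721, -0.05900545, -0.33069256]), 'moment': array([0.06871503, 0.02779499, 0.02394076]), 'gripper_width': 0.08787297281821208} 0.0188
scene {'fx': 347.4151, 'fy': 347.4151, 'cx': 254.9204, 'cy': 194.7752, 'T': [[0.3961, -0.7037, 0.5899, 1.0809], [0.9182, 0.2997, -0.259, -0.198], [0.0055, 0.6442, 0.7648, 0.78], [0.0, 0.0, 0.0, 1.0]]}
top {'fx': 353.0555, 'fy': 353.0555, 'cx': 257.4286, 'cy': 190.3763, 'T': [[0.0045, 0.9741, -0.2261, 0.3747], [-1.0, 0.0056, 0.0039, -0.0014], [0.005, 0.2261, 0.9741, 0.9319], [0.0, 0.0, 0.0, 1.0]]}
wrist {'fx': 297.3186, 'fy': 297.3186, 'cx': 254.7251, 'cy': 192.2549, 'T': [[-0.3886, -0.889, -0.2424, 0.1976], [0.9214, -0.3742, -0.1048, -0.6493], [0.0025, -0.2641, 0.9645, 0.385], [0.0, 0.0, 0.0, 1.0]]}
```

View pics/scene0.png

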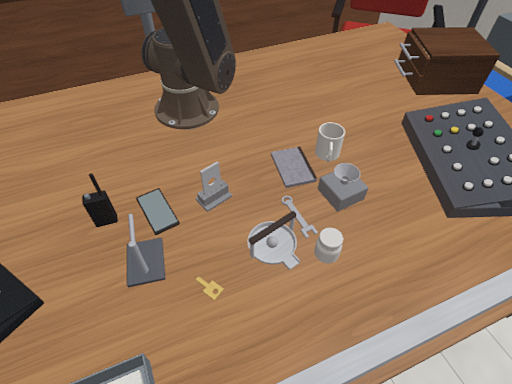

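View pics/top0.png

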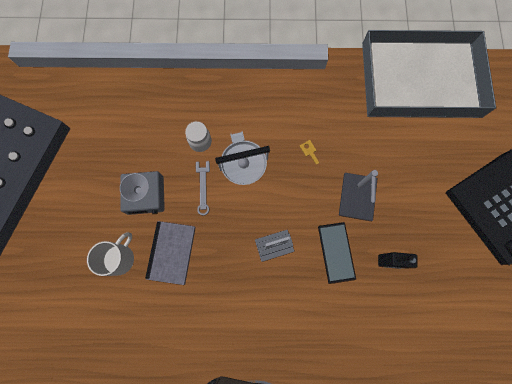

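View pics/wrist0.png

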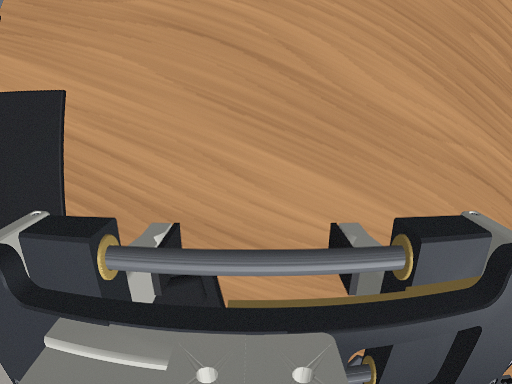

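```bash
python3 - <<'E'
import cv2, numpy as np
t=cv2.imread("pics/top0.png"); s=cv2.imread("pics/scene0.png")
def c(im,x,y,w,h,k): return cv2.resize(im[y:y+h,x:x+w],None,fx=k,fy=k,interpolation=cv2.INTER_CUBIC)
cv2.imwrite("pics/c1.png",np.hstack([c(t,330,155,60,75,6.5),c(t,245,220,60,75,6.5)]))
cv2.imwrite("pics/c2.png",np.hstack([c(s,110,200,70,90,5.5),c(s,190,155,60,90,5.5)]))
cv2.imwrite("pics/c3.png",c(t,110,110,170,110,4.7))
E
```

```text
(no output)
```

View pics/c1.png

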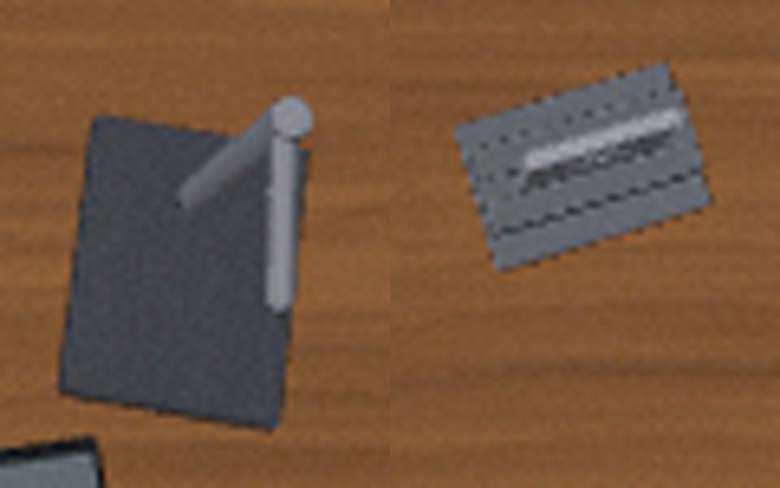

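View pics/c2.png

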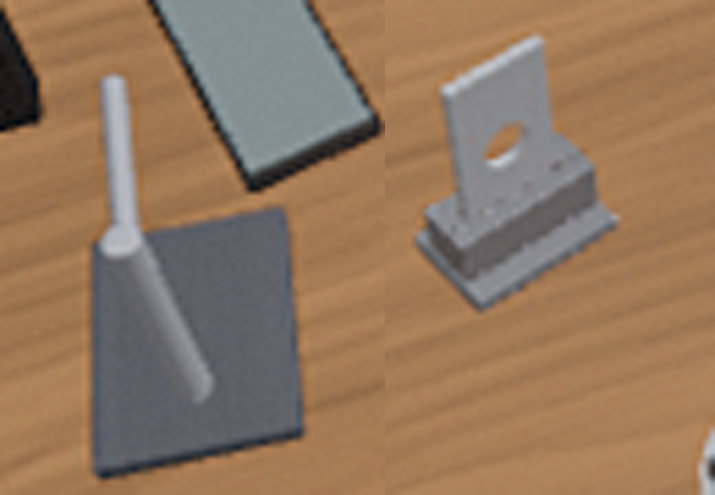

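View pics/c3.png

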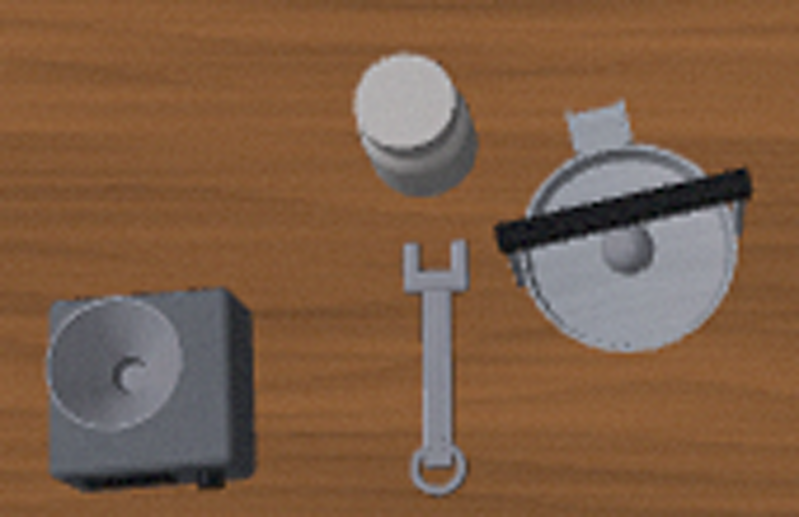

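```bash
cat > h.py <<'E'
import cv2, numpy as np
from plant import imaging
def ray(n,u,v,info=None):
    i=info or imaging.camera_info(n); T=np.array(i["T"])
    u=np.asarray(u,float);v=np.asarray(v,float)
    d=np.stack([(u-i["cx"])/i["fx"],-(v-i["cy"])/i["fy"],-np.ones_like(u)],-1)
    return T[:3,3], d@T[:3,:3].T
def onplane(n,u,v,z):
    o,d=ray(n,u,v); return o+d*((z-o[2])/d[...,2])[...,None]
def cloud(n,dep):
    h,w=dep.shape; u,v=np.meshgrid(np.arange(w),np.arange(h))
    o,d=ray(n,u,v); return o+d*dep[...,None]
def proj(n,P):
    i=imaging.camera_info(n); T=np.array(i["T"]); q=(np.asarray(P)-T[:3,3])@T[:3,:3]
    return np.stack([i["cx"]+i["fx"]*q[...,0]/-q[...,2], i["cy"]+i["fy"]*q[...,1]/q[...,2]],-1)
E
python3 - <<'E'
from h import *
for n in("top","scene"):
    d=np.load(f"pics/{n}0.npy"); P=cloud(n,d)
    if n=="top":
        print("desk z",np.median(P[280:330,250:420,2]))
        R={"tag":(255,228,300,265),"stand":(335,165,385,225),"dish":(212,130,275,190),"gauge":(115,165,168,218)}
    else:
        print("desk z",np.median(P[300:330,220:260,2]))
        R={"tag":(190,160,240,212),"stand":(120,210,168,285),"dish":(240,205,305,272),"gauge":(315,160,370,210)}
    for k,(a,b,c,e) in R.items():
        Q=P[b:e,a:c].reshape(-1,3); Q=Q[np.isfinite(Q).all(1)&(np.abs(Q[:,2])<0.3)]
        z=Q[:,2]
        print(n,k,"zmax",z.max().round(4), np.histogram(z,bins=np.arange(0,0.16,0.01))[0])
        for lo in {"tag":(0.035,0.125),"stand":(0.008,0.128),"dish":(0.027,0.09),"gauge":(0.05,0.09)}[k]:
            hi=lo+0.012 if lo<0.12 else 0.3
            S=Q[(z>lo)&(z<hi)]
            if len(S)>3:
                r=cv2.minAreaRect(S[:,:2].astype(np.float32)*1000); print("  z",lo,hi,len(S),S.mean(0).round(4),"rect mm",np.round(r[0],1),np.round(r[1],1),round(r[2],1))
E
```

```text
desk z -0.0006185614590235033
top tag zmax 0.1321 [510 125  13 208 122   7   9   6   2   6   8   7  56  17   0]
  z 0.035 0.047 318 [ 0.4416 -0.0476  0.0393] rect mm [443.5 -49.3] [32.9 85.9] 17.4
  z 0.125 0.3 68 [ 0.4437 -0.0501  0.1293] rect mm [443.9 -50.2] [ 6.1 54.4] 17.4
top stand zmax 0.1484 [ 829 1041   10    9   11    6    9    9   11   11    9   10    8  102
   60]
  z 0.008 0.02 1251 [ 0.568  -0.2683  0.0116] rect mm [ 561.4 -270.9] [ 95.2 146.3] 78.4
  z 0.128 0.3 165 [ 0.5722 -0.2733  0.1381] rect mm [ 570.9 -273.3] [13.2 80.6] 80.1
top dish zmax 0.1035 [697 787 365 257  30   5   9   2  25 240 103   0   0   0   0]
  z 0.027 0.039 356 [0.6839 0.0382 0.0316] rect mm [669.   30.6] [122.8 139.6] 69.1
  z 0.09 0.102 331 [0.6596 0.0331 0.0986] rect mm [660.2  33.3] [ 15.5 136.9] 13.8
top gauge zmax 0.0971 [373  44  59  84  91 852  48 138 234 201   0   0   0   0   0]
  z 0.05 0.062 864 [0.567  0.2847 0.0541] rect mm [576.2 296.1] [ 99.8 100.5] 5.4
  z 0.09 0.102 201 [0.5787 0.2997 0.0928] rect mm [576.4 296.7] [68.8 69.6] 73.0
desk z 0.0014124519498033283
scene tag zmax 0.134 
[... 353 characters left out ...]
008 0.02 1793 [ 0.5536 -0.2602  0.0128] rect mm [ 527.8 -260.8] [101.8 225. ] 73.0
  z 0.128 0.3 178 [ 0.5767 -0.275   0.1396] rect mm [ 571.9 -275.8] [14.5 84.4] 82.5
scene dish zmax 0.1049 [2083  521  562  401   64   22   18   18   14  131  254    0    0    0
    0]
  z 0.027 0.039 445 [0.6818 0.0401 0.0326] rect mm [667.6  39.7] [142.  122.1] 47.5
  z 0.09 0.102 294 [0.6644 0.0274 0.0988] rect mm [661.3  32.3] [ 15.6 137. ] 14.3
scene gauge zmax 0.0994 [1059  116  108  121  112  701   41   72  123  168    0    0    0    0
    0]
  z 0.05 0.062 714 [0.5888 0.2845 0.0563] rect mm [576.2 296. ] [100.6 102.5] 5.0
  z 0.09 0.102 168 [0.5689 0.3037 0.094 ] rect mm [574.6 296.7] [68.4 70.6] 55.1
```

```bash
cat >> h.py <<'E'
from scipy.spatial.transform import Rotation as Ro
def go(p,ydir,rpyadd=None):
    """target TCP pos, tool-down with jaws along world heading ydir (deg) -> row numbers"""
    from plant import status
    s=status.get_state(); p0=np.array(s["tcp_pos"]); R0=Ro.from_euler("xyz",s["eef_rot"],degrees=True)
    Rt=Ro.from_euler("xyz",[180,0,ydir-90],degrees=True)
    t=R0.inv().apply(np.array(p)-p0)/0.2; w=(R0.inv()*Rt).as_rotvec(degrees=True)/90
    if abs(np.linalg.norm(w))>1.0: print("big turn")
    print("t",s["time_s"],"row",np.round(t,3).tolist(),np.round(w,3).tolist())
    return t,w
E
python3 - <<'E'
from h import *
for n in("top","scene"):
    d=np.load(f"pics/{n}0.npy"); P=cloud(n,d)
    a,b,c,e={"top":(335,165,385,225),"scene":(120,210,168,285)}[n]
    Q=P[b:e,a:c].reshape(-1,3); Q=Q[(Q[:,2]>0.128)]
    l=cv2.fitLine(Q[:,:2].astype(np.float32),cv2.DIST_L2,0,0.001,0.001).ravel()
    m=Q.mean(0); t=(Q[:,:2]-m[:2])@l[:2]
    print(n,"dir",np.degrees(np.arctan2(l[1],l[0])),"ends",m[:2]+l[:2]*t.min(),m[:2]+l[:2]*t.max())
    pk=Q[np.argsort(-Q[:,2])][:5]; print(pk.round(4))
    # base edge
    # heights along peg
    for q in np.linspace(t.min(),t.max(),7): 
        k=abs(t-q)<0.004; print("   t",round(q-t.min(),4),"zmax",Q[k,2].max().round(4), "xy", Q[k,:2].mean(0).round(4))
    # tag orientation
    a,b,c,e={"top":(255,228,300,265),"scene":(190,160,240,212)}[n]
    Q=P[b:e,a:c].reshape(-1,3); Q=Q[(Q[:,2]>0.125)]
    l=cv2.fitLine(Q[:,:2].astype(np.float32),cv2.DIST_L2,0,0.001,0.001).ravel(); print("tag dir",np.degrees(np.arctan2(l[1],l[0])))
    a,b,c,e={"top":(212,130,275,190),"scene":(240,205,305,272)}[n]
    Q=P[b:e,a:c].reshape(-1,3); Q=Q[(Q[:,2]>0.09)]
    l=cv2.fitLine(Q[:,:2].astype(np.float32),cv2.DIST_L2,0,0.001,0.001).ravel(); print("bar dir",np.degrees(np.arctan2(l[1],l[0])))
go([0.444,-0.0505,0.28],17-180)
E
```

```text
top dir -51.66363 ends [ 0.3645693  -0.00940825] [ 0.59340201 -0.29878288]
[[ 0.3747 -0.0014  0.9319]
 [ 0.3747 -0.0014  0.9319]
 [ 0.3747 -0.0014  0.9319]
 [ 0.3747 -0.0014  0.9319]
 [ 0.3747 -0.0014  0.9319]]
   t 0.0 zmax 0.9319 xy [ 0.3747 -0.0014]Traceback (most recent call last):
  File "<stdin>", line 13, in <module>
    return umr_maximum(a, axis, None, out, keepdims, initial, where)
ValueError: zero-size array to reduction operation maximum which has no identity
```

```bash
python3 - <<'E'
from h import *
for n in("top","scene"):
    d=np.load(f"pics/{n}0.npy"); P=cloud(n,d)
    def reg(box,z0,z1=0.3):
        a,b,c,e=box; Q=P[b:e,a:c].reshape(-1,3); return Q[(Q[:,2]>z0)&(Q[:,2]<z1)]
    def fl(Q):
        l=cv2.fitLine(Q[:,:2].astype(np.float32),cv2.DIST_HUBER,0,0.001,0.001).ravel(); return l
    Q=reg({"top":(335,165,385,225),"scene":(120,210,168,285)}[n],0.128)
    l=fl(Q); m=Q.mean(0); t=(Q[:,:2]-m[:2])@l[:2]
    print(n,"dir",np.degrees(np.arctan2(l[1],l[0])),"ends",m[:2]+l[:2]*t.min(),m[:2]+l[:2]*t.max())
    for q in np.linspace(t.min(),t.max(),8): 
        k=abs(t-q)<0.006; print("   t",round(q-t.min(),4),"zmax",Q[k,2].max().round(4), "xy", Q[k,:2].mean(0).round(4))
    for k,box in (("tag",{"top":(255,228,300,265),"scene":(190,160,240,212)}[n]),("bar",{"top":(212,130,275,190),"scene":(240,205,305,272)}[n])):
        l=fl(reg(box,0.125 if k=="tag" else 0.09)); print(k,np.degrees(np.arctan2(l[1],l[0])))
    if n=="top":
        Q=reg((335,165,385,225),0.009,0.016); b=cv2.minAreaRect(Q[:,:2].astype(np.float32)*1000);print(b)
        print(cv2.boxPoints(b))
go([0.444,-0.0505,0.28],17-180)
E
```

```text
top dir -9.384484 ends [ 0.5312417  -0.26655629] [ 0.61068378 -0.27968574]
   t 0.0 zmax 0.1482 xy [ 0.5342 -0.2675]
   t 0.0115 zmax 0.1484 xy [ 0.5429 -0.2684]
   t 0.023 zmax 0.1455 xy [ 0.5542 -0.2703]
   t 0.0345 zmax 0.1437 xy [ 0.5655 -0.272 ]
   t 0.046 zmax 0.1397 xy [ 0.5765 -0.2737]
   t 0.0575 zmax 0.1368 xy [ 0.5874 -0.2759]
   t 0.069 zmax 0.1365 xy [ 0.6    -0.2781]
   t 0.0805 zmax 0.1362 xy [ 0.6076 -0.2797]
tag -72.80165
bar -76.09603
((562.3104858398438, -271.8417663574219), (89.73190307617188, 144.7515869140625), 79.53963470458984)
[[ 482.99185 -302.82187]
 [ 625.3378  -329.10226]
 [ 641.62915 -240.86166]
 [ 499.28314 -214.58127]]
scene dir -10.01739 ends [ 0.53052149 -0.26681819] [ 0.6136953 -0.28151  ]
   t 0.0 zmax 0.1513 xy [ 0.535  -0.2671]
   t 0.0121 zmax 0.1496 xy [ 0.5425 -0.2689]
   t 0.0241 zmax 0.1485 xy [ 0.5542 -0.2713]
   t 0.0362 zmax 0.144 xy [ 0.5667 -0.2731]
   t 0.0483 zmax 0.1411 xy [ 0.5776 -0.2754]
   t 0.0603 zmax 0.1383 xy [ 0.5899 -0.2767]
   t 0.0724 zmax 0.1378 xy [ 0.6033 -0.2794]
   t 0.0845 zmax 0.1396 xy [ 0.6105 -0.2814]
tag -73.73289
bar -77.30958
big turn
t 0.15 row [-1.945, 2.275, -0.268] [0.001, -0.001, 1.066]
```

```bash
sed -i 's/ydir-90/ydir+90/' h.py; python3 - <<'E'
from h import *
go([0.444,-0.0505,0.25],16.8-180)
E
```

```text
t 0.15 row [-1.945, 2.275, -0.118] [0.001, 0.001, -0.932]
```

{"fn": "apply_moves", "kwargs": {
  "moves": [
    [-0.85, 1, -0.15, 0, 0, -0.4],
    [-0.85, 1, -0.15, 0, 0, -0.4],
    [-0.85, 1, -0.15, 0, 0, -0.4],
    [-0.85, 1, -0.15, 0, 0, -0.4],
    [-0.85, 1, -0.15, 0, 0, -0.4],
    [-0.85, 1, -0.15, 0, 0, -0.4]
  ],
  "hand": -1
}}

```text
time_s: 0.9
tcp_pos: [0.3422, -0.3701, 0.2565]
eef_rot: [180.0, 0.0, -120.9]
contact_force: [-0.7, -0.0, -0.5]
gripper_width: 0.0876
```

```bash
python3 - <<'E'
from h import *
go([0.444,-0.0505,0.25],16.8-180)
E
```

```text
t 0.9 row [-1.632, 0.385, 0.034] [-0.0, 0.0, -0.53]
```

{"fn": "apply_moves", "kwargs": {
  "moves": [
    [-1, 0.24, 0.03, 0, 0, -0.53],
    [-1, 0.24, 0.03, 0, 0, -0.53],
    [-1, 0.24, 0.03, 0, 0, -0.53],
    [-1, 0.24, 0.03, 0, 0, -0.53],
    [-1, 0.24, 0.03, 0, 0, -0.53]
  ]
}}

```text
time_s: 1.52
tcp_pos: [0.4045, -0.1735, 0.2503]
eef_rot: [180.0, 0.0, -72.9]
contact_force: [-0.1, 0.9, -0.3]
gripper_width: 0.0877
```

```bash
python3 - <<'E'
from h import *
go([0.444,-0.0505,0.25],16.8-180)
E
```

```text
t 1.525 row [-0.53, -0.369, 0.002] [0.0, 0.0, 0.003]
```

{"fn": "apply_moves", "kwargs": {
  "moves": [
    [-0.53, -0.37, 0, 0, 0, 0],
    [-0.53, -0.37, 0, 0, 0, 0],
    [-0.53, -0.37, 0, 0, 0, 0],
    [-0.53, -0.37, 0.2, 0, 0, 0],
    [-0.53, -0.37, 0.2, 0, 0, 0],
    [-0.53, -0.37, 0.2, 0, 0, 0]
  ]
}}

```text
time_s: 2.28
tcp_pos: [0.4446, -0.0514, 0.2112]
eef_rot: [180.0, -0.0, -73.0]
contact_force: [-0.3, 0.0, 0.8]
gripper_width: 0.0874
```

```bash
python3 - <<'E'
from h import *
p,d=imaging.capture("wrist"); cv2.imwrite("pics/w1.png",p)
go([0.444,-0.0505,0.1],16.8-180)
E
```

```text
t 2.325 row [-0.005, 0.004, 0.558] [-0.001, 0.0, 0.002]
```

View pics/w1.png

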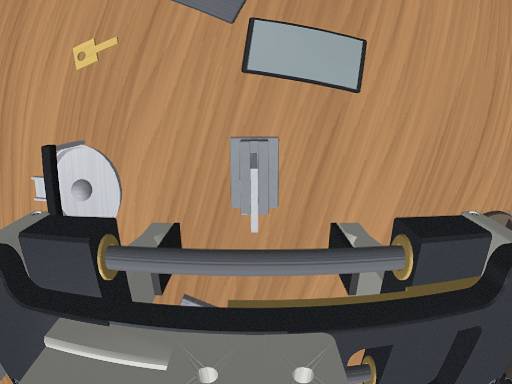

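The tag (column 254) is centred between the finger pads (columns 180 and 333) and runs parallel to them. I'm going down.

{"fn": "apply_moves", "kwargs": {
  "moves": [
    [0, 0, 0.25, 0, 0, 0],
    [0, 0, 0.45, 0, 0, 0],
    [0, 0, 0.56, 0, 0, 0],
    [0, 0, 0.56, 0, 0, 0],
    [0, 0, 0.56, 0, 0, 0]
  ]
}}

```text
time_s: 2.95
tcp_pos: [0.4462, -0.0511, 0.1011]
eef_rot: [-179.8, -0.0, -73.0]
contact_force: [-0.4, 0.1, 1.2]
gripper_width: 0.0874
```

{"fn": "apply_moves", "kwargs": {
  "moves": [
    [0, 0, 0, 0, 0, 0],
    [0, 0, 0, 0, 0, 0],
    [0, 0, 0, 0, 0, 0],
    [0, 0, 0, 0, 0, 0],
    [0, 0, 0, 0, 0, 0],
    [0, 0, 0, 0, 0, 0],
    [0, 0, 0, 0, 0, 0],
    [0, 0, 0, 0, 0, 0]
  ],
  "hand": 1,
  "grip_force": 25
}}

```text
time_s: 3.95
tcp_pos: [0.4462, -0.0512, 0.1011]
eef_rot: [-179.8, -0.0, -73.0]
contact_force: [-0.2, -0.6, -0.8]
gripper_width: 0.0135
```

{"fn": "apply_moves", "kwargs": {
  "moves": [
    [0, 0, 0, 0, 0, 0],
    [0, 0, 0, 0, 0, 0],
    [0, 0, 0, 0, 0, 0]
  ]
}}

```text
time_s: 4.32
tcp_pos: [0.4462, -0.0511, 0.1011]
eef_rot: [-179.8, -0.0, -73.0]
contact_force: [0.7, -0.3, -0.6]
gripper_width: 0.0061
```

```bash
python3 - <<'E'
from h import *
p,d=imaging.capture("wrist"); cv2.imwrite("pics/w2.png",p)
from plant import status
s=status.get_state();print(s["gripper_width"],s["contact_force"],s["joints"])
E
```

```text
0.006222049874442173 [ 0.61771465 -0.65426482 -0.80841271] [ 1.87603292e+01  6.41145225e+00 -3.68306276e+01  2.80633175e-02
 -4.65879046e+01 -1.79801830e+00]
```

View pics/w2.png

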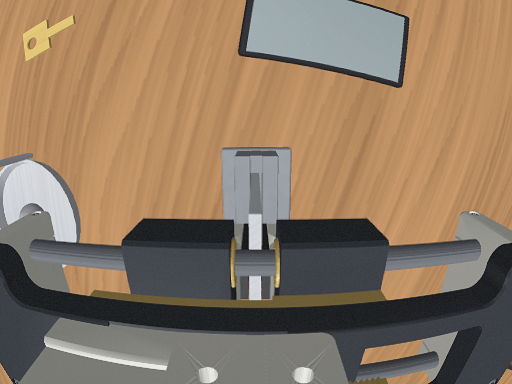

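{"fn": "apply_moves", "kwargs": {
  "moves": [
    [0, 0, -0.05, 0, 0, 0],
    [0, 0, -0.2, 0, 0, 0],
    [0, 0, -0.4, 0, 0, 0],
    [0, 0, -0.5, 0, 0, 0],
    [0, 0, -0.5, 0, 0, 0]
  ]
}}

```text
time_s: 5.0
tcp_pos: [0.4469, -0.051, 0.2031]
eef_rot: [-179.6, -0.0, -73.0]
contact_force: [-0.2, 0.7, -1.9]
gripper_width: 0.0058
```

```bash
python3 - <<'E'
from h import *
go([0.488,-0.2595,0.19],-9.7-180)
E
```

```text
t 5.0 row [1.057, 0.108, 0.065] [-0.004, 0.001, 0.297]
```

{"fn": "apply_moves", "kwargs": {
  "moves": [
    [0.2, 0, 0, 0, 0, 0.05],
    [0.45, 0.04, 0.0, 0, 0, 0.15],
    [0.7, 0.08, 0, 0, 0, 0.25],
    [0.9, 0.1, 0, 0, 0, 0.3],
    [0.95, 0.1, 0, 0, 0, 0.3],
    [0.95, 0.1, 0, 0, 0, 0.3],
    [0.95, 0.1, 0, 0, 0, 0.3]
  ]
}}

```text
time_s: 5.88
tcp_pos: [0.4829, -0.2377, 0.2026]
eef_rot: [-179.7, 0.2, -100.0]
contact_force: [0.3, 0.3, -1.5]
gripper_width: 0.0055
```

```bash
python3 - <<'E'
from h import *
go([0.4926,-0.2603,0.1688],-9.7-180)
for n in("scene","top"):
    p,d=imaging.capture(n); np.save(f"pics/{n}1.npy",d); cv2.imwrite(f"pics/{n}1.png",p)
    box=(90,150,100,130) if n=="scene" else (290,140,130,110)
    x,y,w,h=box; cv2.imwrite(f"pics/{n}1c.png",cv2.resize(p[y:y+h,x:x+w],None,fx=5 if n=="top" else 4.5,fy=5 if n=="top" else 4.5))
E
```

```text
t 5.875 row [0.104, -0.066, 0.169] [-0.004, 0.002, -0.003]
```

View pics/scene1c.png

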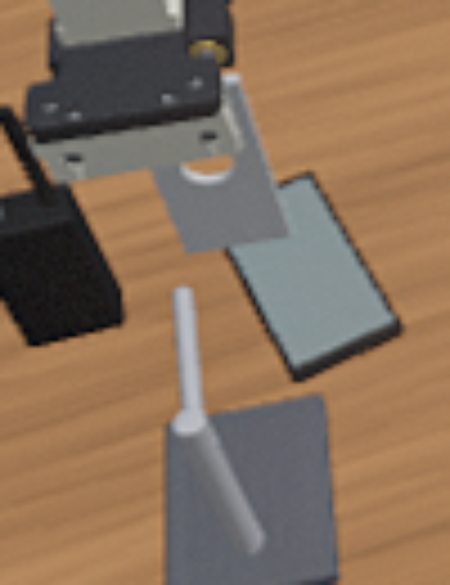

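View pics/top1c.png

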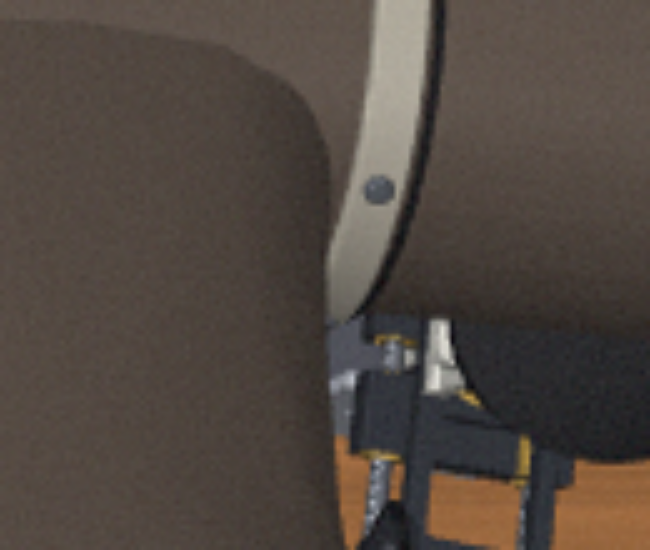

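```bash
cat > tagchk.py <<'E'
from h import *
import sys
from plant import status
def chk(P,p):
    Q=P.reshape(-1,3)
    k=(np.abs(Q[:,0]-p[0])<0.04)&(np.abs(Q[:,1]-p[1])<0.045)&(Q[:,2]>p[2]-0.12)&(Q[:,2]<p[2]-0.005)
    Q=Q[k]; c=Q.mean(0); U,S,V=np.linalg.svd(Q-c,full_matrices=False); 
    k=np.abs((Q-c)@V[2])<0.004; Q=Q[k]; c=Q.mean(0); U,S,V=np.linalg.svd(Q-c,full_matrices=False); n=V[2]
    n=n if n[0]>0 else -n
    print("pts",len(Q),"normal",n.round(3),"heading",np.degrees(np.arctan2(n[1],n[0])).round(1),"zmin",Q[:,2].min().round(4))
    e=np.array([-n[1],n[0],0]); e/=np.linalg.norm(e); f=np.cross(n,e); 
    uv=np.stack([(Q-p)@e,(Q-p)@f],1)*1000
    r=cv2.minAreaRect(uv.astype(np.float32)); print("in-plane rect (mm, rel TCP; e=left,f=up)",np.round(r[0],1),np.round(r[1],1),round(r[2],1))
    print("rows left/right by height:")
    for a in range(-90,0,10):
        m=(uv[:,1]>a)&(uv[:,1]<a+10)
        if m.sum()>3: print(a,uv[m,0].min().round(1),uv[m,0].max().round(1))
    # plane offset at tcp height
    print("bottom row",uv[uv[:,1]<uv[:,1].min()+4].round(1)[:12].tolist())
E
python3 - <<'E'
from tagchk import *
s=status.get_state(); p=np.array(s["tcp_pos"])
chk(cloud("scene",np.load("pics/scene1.npy")),p)
E
```

```text
pts 488 normal [ 0.986 -0.165  0.006] heading -9.5 zmin 0.1111
in-plane rect (mm, rel TCP; e=left,f=up) [  0.4 -48.6] [56.6 86.6] 0.3
rows left/right by height:
-90 -27.4 28.2
-80 -27.3 28.9
-70 -27.7 28.3
-60 -27.9 28.6
-50 -27.4 28.5
-40 -26.5 28.6
-30 -26.9 28.2
-20 -12.6 28.3
-10 21.0 28.5
bottom row [[21.5, -89.1], [23.8, -89.5], [26.1, -89.8], [7.2, -88.1], [9.6, -88.0], [11.4, -91.1], [-7.6, -90.3], [-5.6, -92.0], [-24.1, -89.4], [-21.9, -90.3], [-19.1, -88.2], [-16.8, -88.5]]
```

{"fn": "apply_moves", "kwargs": {
  "moves": [
    [0.1, -0.03, 0.06, 0, 0, 0],
    [0.104, -0.066, 0.12, 0, 0, 0],
    [0.104, -0.066, 0.169, 0, 0, 0],
    [0.104, -0.066, 0.169, 0, 0, 0],
    [0.104, -0.066, 0.169, 0, 0, 0]
  ]
}}

```text
time_s: 6.6
tcp_pos: [0.493, -0.26, 0.1696]
eef_rot: [-179.6, 0.2, -99.9]
contact_force: [0.4, -0.6, -0.9]
gripper_width: 0.0061
```

```bash
python3 - <<'E'
from h import *
p,d=imaging.capture("scene"); x,y,w,h=90,150,100,130
cv2.imwrite("pics/s2.png",cv2.resize(p[y:y+h,x:x+w],None,fx=4.5,fy=4.5))
go([0.532,-0.267,0.1688],-9.7-180)
go([0.5665,-0.2729,0.1594],-9.7-180)
E
```

```text
t 6.65 row [0.001, -0.198, 0.006] [-0.005, 0.002, -0.002]
t 6.65 row [0.0, -0.372, 0.055] [-0.005, 0.002, -0.002]
```

View pics/s2.png

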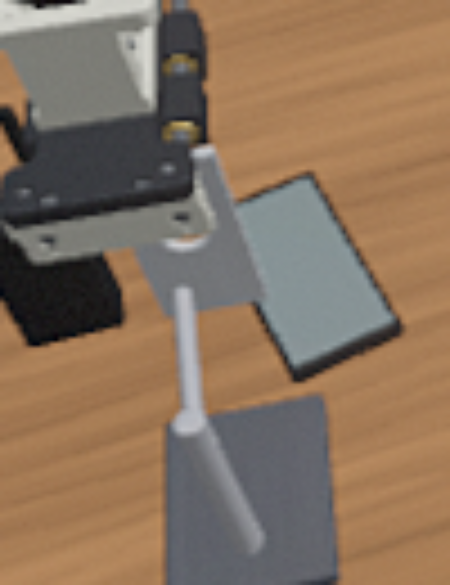

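The hole, at (187,240) in the crop, lines up with the peg tip at (183,292). I'm inserting slowly along the peg.

{"fn": "apply_moves", "kwargs": {
  "moves": [
    [0, -0.08, 0.003, 0, 0, 0],
    [0, -0.14, 0.005, 0, 0, 0],
    [0, -0.198, 0.006, 0, 0, 0],
    [0, -0.24, 0.018, 0, 0, 0],
    [0, -0.28, 0.028, 0, 0, 0],
    [0, -0.28, 0.028, 0, 0, 0]
  ]
}}

```text
time_s: 7.4
tcp_pos: [0.5485, -0.2697, 0.164]
eef_rot: [-179.6, 0.2, -99.9]
contact_force: [-0.6, 0.5, -1.2]
gripper_width: 0.0056
```

```bash
python3 - <<'E'
from h import *
p,d=imaging.capture("scene"); x,y,w,h=90,150,100,130
cv2.imwrite("pics/s3.png",cv2.resize(p[y:y+h,x:x+w],None,fx=4.5,fy=4.5))
go([0.5665,-0.2729,0.1594],-9.7-180)
E
```

```text
t 7.45 row [0.0, -0.093, 0.025] [-0.004, 0.002, -0.002]
```

View pics/s3.png

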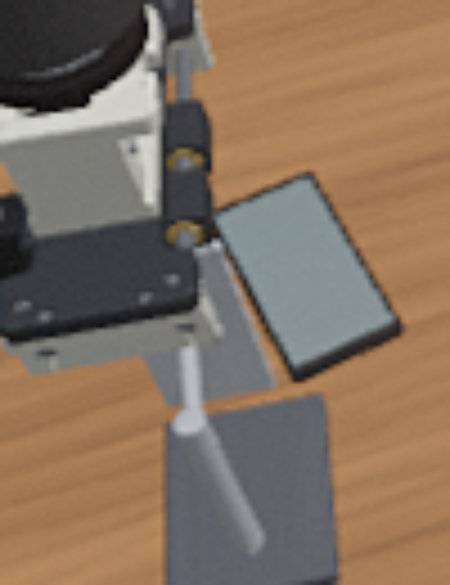

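No contact force, and the peg emerges in front of the tag at (187,350). I'll go in further and then lower it until it rests.

{"fn": "apply_moves", "kwargs": {
  "moves": [
    [0, -0.05, 0.013, 0, 0, 0],
    [0, -0.09, 0.025, 0, 0, 0],
    [0, -0.09, 0.035, 0, 0, 0],
    [0, -0.09, 0.05, 0, 0, 0],
    [0, -0.09, 0.06, 0, 0, 0],
    [0, -0.09, 0.06, 0, 0, 0]
  ]
}}

```text
time_s: 8.2
tcp_pos: [0.566, -0.2729, 0.1531]
eef_rot: [-179.6, 0.1, -99.9]
contact_force: [-1.3, 0.1, 3.1]
gripper_width: 0.0063
```

{"fn": "apply_moves", "kwargs": {
  "moves": [
    [0, 0, 0, 0, 0, 0],
    [0, 0, 0, 0, 0, 0],
    [0, 0, 0, 0, 0, 0],
    [0, 0, 0, 0, 0, 0],
    [0, 0, 0, 0, 0, 0],
    [0, 0, 0, 0, 0, 0]
  ],
  "hand": 0.35
}}

```text
time_s: 8.95
tcp_pos: [0.5661, -0.2729, 0.153]
eef_rot: [-179.6, 0.1, -99.9]
contact_force: [0.3, -0.4, -1.3]
gripper_width: 0.0283
```

```bash
python3 - <<'E'
from h import *
p,d=imaging.capture("scene"); x,y,w,h=90,150,100,130
cv2.imwrite("pics/s4.png",cv2.resize(p[y:y+h,x:x+w],None,fx=4.5,fy=4.5))
p,d=imaging.capture("wrist"); cv2.imwrite("pics/w4.png",p)
E
```

```text
(no output)
```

View pics/s4.png

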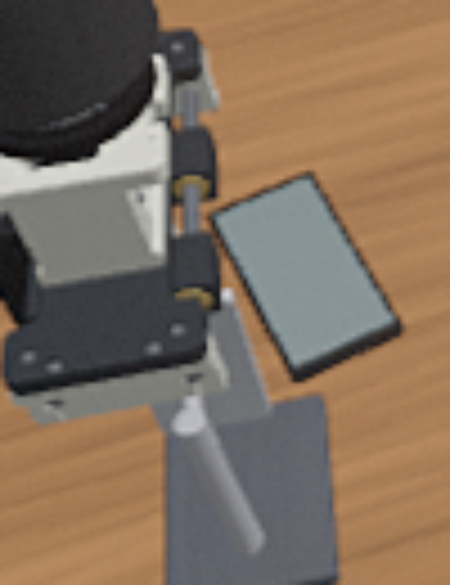

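View pics/w4.png

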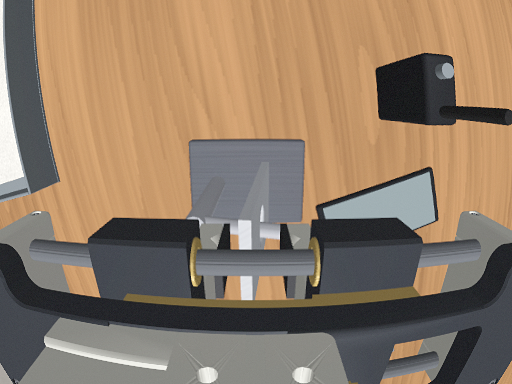

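The tag hangs between the open fingers at column 247, with clearance on both sides. I'm rising straight up.

{"fn": "apply_moves", "kwargs": {
  "moves": [
    [0, 0, -0.06, 0, 0, 0],
    [0, 0, -0.15, 0, 0, 0],
    [0, 0, -0.3, 0, 0, 0],
    [0, 0, -0.5, 0, 0, 0],
    [0, 0, -0.65, 0, 0, 0],
    [0, 0, -0.65, 0, 0, 0]
  ]
}}

```text
time_s: 9.8
tcp_pos: [0.5664, -0.2737, 0.2879]
eef_rot: [-179.2, 0.1, -99.9]
contact_force: [0.5, 0.4, -0.2]
gripper_width: 0.0286
```

```bash
python3 - <<'E'
from h import *
p,d=imaging.capture("scene"); x,y,w,h=90,150,100,130
cv2.imwrite("pics/s5.png",cv2.resize(p[y:y+h,x:x+w],None,fx=4.5,fy=4.5))
go([0.6605,0.033,0.25],13.4-180)
E
```

```text
t 9.85 row [-1.589, -0.203, 0.185] [-0.007, 0.0, -0.259]
```

View pics/s5.png

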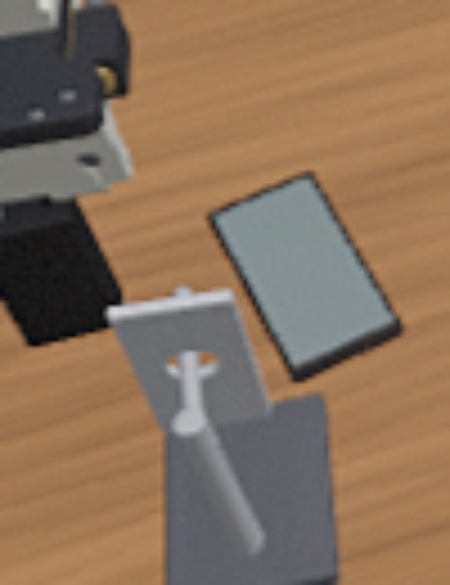

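The tag hangs on the peg with the peg through its hole at (190,365). Next is the dish.

{"fn": "apply_moves", "kwargs": {
  "moves": [
    [-0.25, -0.02, 0, 0, 0, -0.05],
    [-0.55, -0.08, 0.02, 0, 0, -0.15],
    [-0.8, -0.1, 0.04, 0, 0, -0.2],
    [-0.95, -0.12, 0.08, 0, 0, -0.259],
    [-0.95, -0.12, 0.08, 0, 0, -0.259],
    [-0.95, -0.12, 0.08, 0, 0, -0.259]
  ],
  "hand": -1
}}

```text
time_s: 10.6
tcp_pos: [0.6218, -0.0903, 0.2703]
eef_rot: [-179.4, -0.1, -76.6]
contact_force: [-0.0, 0.0, 1.3]
gripper_width: 0.0827
```

```bash
python3 - <<'E'
from h import *
go([0.6605,0.033,0.2],13.4-180)
E
```

```text
t 10.6 row [-0.556, -0.327, 0.354] [-0.007, -0.001, -0.0]
```

{"fn": "apply_moves", "kwargs": {
  "moves": [
    [-0.2, -0.1, 0, 0, 0, 0],
    [-0.45, -0.25, 0, 0, 0, 0],
    [-0.556, -0.327, 0.1, -0.007, 0, 0],
    [-0.556, -0.327, 0.25, -0.007, 0, 0],
    [-0.556, -0.327, 0.354, -0.007, 0, 0],
    [-0.556, -0.327, 0.354, -0.007, 0, 0]
  ]
}}

```text
time_s: 11.35
tcp_pos: [0.6591, 0.0317, 0.1974]
eef_rot: [179.7, -0.1, -76.7]
contact_force: [0.4, 1.1, -0.2]
gripper_width: 0.0876
```

```bash
python3 - <<'E'
from h import *
p,d=imaging.capture("wrist"); cv2.imwrite("pics/w6.png",p)
p,d=imaging.capture("top"); cv2.imwrite("pics/top6.png",p)
p,d=imaging.capture("scene"); cv2.imwrite("pics/scene6.png",p);P=cloud("scene",d)
Q=P[205:272,240:305].reshape(-1,3); Q=Q[(Q[:,2]>.09)&(Q[:,2]<0.108)]
print(len(Q),cv2.minAreaRect(Q[:,:2].astype(np.float32)*1000))
go([0.6605,0.033,0.077],13.4-180)
E
```

```text
345 ((661.3421020507812, 32.14440155029297), (14.836578369140625, 137.19393920898438), 13.884979248046875)
t 11.5 row [-0.005, 0.002, 0.619] [-0.0, -0.002, -0.001]
```

View pics/w6.png

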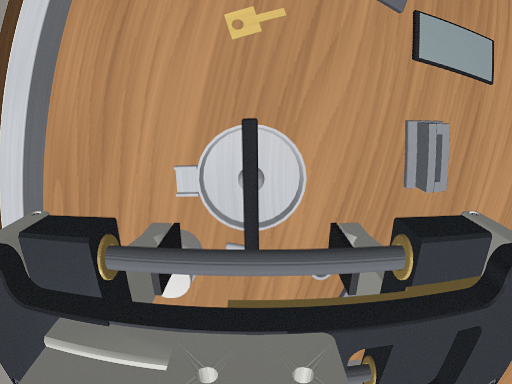

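View pics/scene6.png

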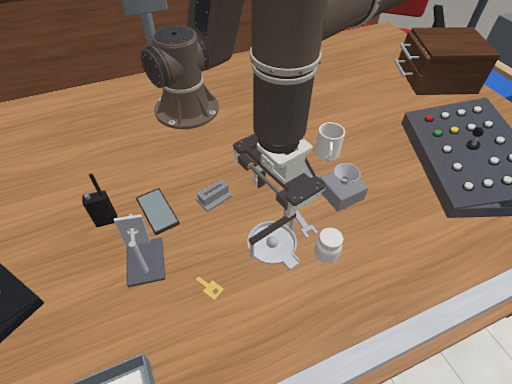

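```bash
cat >> h.py <<'E'
def fish_cloud(dep,info):
    h,w=dep.shape; u,v=np.meshgrid(np.arange(w,dtype=float),np.arange(h,dtype=float))
    D=np.zeros((4,1)); K=np.array([[info["fx"],0,info["cx"]],[0,info["fy"],info["cy"]],[0,0,1]])
    n=cv2.fisheye.undistortPoints(np.stack([u,v],-1).reshape(-1,1,2),K,D).reshape(h,w,2)
    d=np.stack([n[...,0],-n[...,1],-np.ones((h,w))],-1)*dep[...,None]; T=np.array(info["T"])
    return d@T[:3,:3].T+T[:3,3]
E
python3 - <<'E'
from h import *
i=imaging.camera_info("wrist"); p,d=imaging.capture("wrist"); P=fish_cloud(d,i)
Q=P[115:215,235:270].reshape(-1,3); Q=Q[(Q[:,2]>.085)&(Q[:,2]<.12)]
print(np.median(Q[:,2])); b=cv2.minAreaRect(Q[:,:2].astype(np.float32)*1000);print(b); 
l=cv2.fitLine(Q[:,:2].astype(np.float32),cv2.DIST_HUBER,0,.001,.001).ravel(); print(l, np.degrees(np.arctan2(l[1],l[0])))
x=l[2]+l[0]/l[1]*(0.033-l[3]); print("bar x at y=.033",x)
D=P[120:240,190:310].reshape(-1,3); D=D[(D[:,2]>0.027)&(D[:,2]<0.037)]; print("rim circle",cv2.minEnclosingCircle(D[:,:2].astype(np.float32)*1000))
dt=np.load("pics/top0.npy"); T=cloud("top",dt); J=T[110:160,180:215].reshape(-1,3); J=J[J[:,2]>.065]; print("jar",J.mean(0))
E
```

```text
0.10111183810513072
((668.0974731445312, 10.679222106933594), (13.97818660736084, 87.96748352050781), 13.643616676330566)
[ 0.2382806  -0.97119635  0.6682962   0.00868156] -76.21491
bar x at y=.033 0.66232973
rim circle ((673.9130249023438, 56.03164291381836), 86.56886291503906)
jar [0.72138052 0.15191911 0.09236047]
```

```bash
python3 - <<'E'
from h import *
go([0.6612,0.0328,0.075],13.6-180)
E
```

```text
t 11.55 row [-0.003, -0.0, 0.631] [-0.001, -0.002, -0.003]
```

{"fn": "apply_moves", "kwargs": {
  "moves": [
    [0, 0, 0.25, 0, 0, 0],
    [0, 0, 0.45, 0, 0, 0],
    [0, 0, 0.58, 0, 0, 0],
    [0, 0, 0.63, 0, 0, 0],
    [0, 0, 0.63, 0, 0, 0],
    [0, 0, 0.63, 0, 0, 0]
  ]
}}

```text
time_s: 12.3
tcp_pos: [0.6623, 0.0325, 0.0768]
eef_rot: [-179.8, -0.1, -76.6]
contact_force: [-0.9, 0.2, 0.6]
gripper_width: 0.0879
```

```bash
python3 - <<'E'
from h import *
from plant import status
print(status.get_state()["tcp_pos"],status.get_state()["eef_rot"])
go([0.6612,0.0328,0.075],13.6-180)
E
```

```text
[0.66232097 0.03248222 0.07679997] [-1.79785134e+02 -1.39516298e-01 -7.66365156e+01]
t 12.3 row [-0.003, 0.005, 0.009] [-0.002, -0.002, -0.003]
```

{"fn": "apply_moves", "kwargs": {
  "moves": [
    [-0.003, 0.005, 0.009, 0, 0, 0],
    [-0.003, 0.005, 0.009, 0, 0, 0],
    [-0.003, 0.005, 0.009, 0, 0, 0],
    [-0.003, 0.005, 0.009, 0, 0, 0],
    [-0.003, 0.005, 0.009, 0, 0, 0],
    [-0.003, 0.005, 0.009, 0, 0, 0],
    [-0.003, 0.005, 0.009, 0, 0, 0],
    [-0.003, 0.005, 0.009, 0, 0, 0],
    [-0.003, 0.005, 0.009, 0, 0, 0],
    [-0.003, 0.005, 0.009, 0, 0, 0],
    [-0.003, 0.005, 0.009, 0, 0, 0]
  ],
  "hand": 1,
  "grip_force": 40
}}

```text
time_s: 13.68
tcp_pos: [0.6614, 0.0329, 0.0751]
eef_rot: [-179.8, -0.1, -76.6]
contact_force: [1.4, -0.4, -0.2]
gripper_width: 0.014
```

```bash
python3 - <<'E'
from h import *
p,d=imaging.capture("wrist"); cv2.imwrite("pics/w7.png",p)
from plant import status
print(status.get_state())
E
```

```text
{'time_s': 13.725, 'joints': array([ 19.78210467,  26.29034961, -11.74403156,   0.20983817,
       -51.75210276,  -6.54610057]), 'qd': array([ 0.03709159,  0.00348764, -0.03864058,  0.07101721,  0.02593364,
       -0.02326275]), 'joint_torque': array([-5.65515351e-03, -6.14382362e+01,  2.39700812e+01,  5.68086058e+00,
       -4.87576704e-01, -8.08384357e-03]), 'tcp_pos': array([0.66135285, 0.03288559, 0.07504776]), 'eef_rot': array([-1.79769219e+02, -1.39879445e-01, -7.66346811e+01]), 'contact_force': array([ 1.63705441, -0.96449881, -0.57740809]), 'moment': array([ 0.06641774, -0.43195013, -0.02598479]), 'gripper_width': 0.013069765301455616}
```

View pics/w7.png

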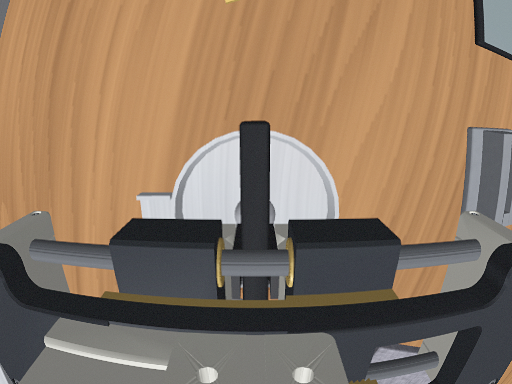

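The bar is gripped (13–14 mm, and it should be 14). Lifting gently with an S-curve.

{"fn": "apply_moves", "kwargs": {
  "moves": [
    [0, 0, -0.01, 0, 0, 0],
    [0, 0, -0.03, 0, 0, 0],
    [0, 0, -0.07, 0, 0, 0],
    [0, 0, -0.12, 0, 0, 0],
    [0, 0, -0.18, 0, 0, 0],
    [0, 0, -0.24, 0, 0, 0],
    [0, 0, -0.3, 0, 0, 0],
    [0, 0, -0.36, 0, 0, 0],
    [0, 0, -0.42, 0, 0, 0],
    [0, 0, -0.46, 0, 0, 0],
    [0, 0, -0.49, 0, 0, 0],
    [0, 0, -0.5, 0, 0, 0]
  ]
}}

```text
time_s: 15.22
tcp_pos: [0.661, 0.033, 0.1753]
eef_rot: [-179.8, -0.1, -76.6]
contact_force: [-0.2, 0.9, -5.0]
gripper_width: 0.0134
```

{"fn": "apply_moves", "kwargs": {
  "moves": [
    [0, 0, -0.01, 0, 0, 0],
    [0, 0, -0.03, 0, 0, 0],
    [0, 0, -0.06, 0, 0, 0],
    [0, 0, -0.1, 0, 0, 0],
    [0, 0, -0.12, 0, 0, 0],
    [0, 0, -0.13, 0, 0, 0],
    [0, 0, -0.13, 0, 0, 0],
    [0, 0, -0.13, 0, 0, 0]
  ]
}}

```text
time_s: 16.23
tcp_pos: [0.6607, 0.0331, 0.201]
eef_rot: [-179.8, -0.1, -76.6]
contact_force: [-0.4, -0.3, -4.1]
gripper_width: 0.0138
```

```bash
python3 - <<'E'
from h import *
from plant import status
p,d=imaging.capture("wrist"); cv2.imwrite("pics/w8.png",p)
p,d=imaging.capture("scene"); x,y,w,h=210,130,180,140
np.save("pics/scene8.npy",d); cv2.imwrite("pics/s8.png",cv2.resize(p[y:y+h,x:x+w],None,fx=4,fy=4))
s=status.get_state(); print(s["joints"],s["contact_force"],s["gripper_width"])
go([0.6612,0.0328,s["tcp_pos"][2]],107.8-180)
E
```

```text
[ 19.81347337  20.0576514   -3.51102169   0.17438837 -66.23084078
  -6.52068275] [ 0.78477793  0.00898383 -3.77656851] 0.013747560356751669
big turn
t 16.325 row [0.002, -0.002, 0.0] [-0.001, -0.003, -1.049]
```

View pics/w8.png

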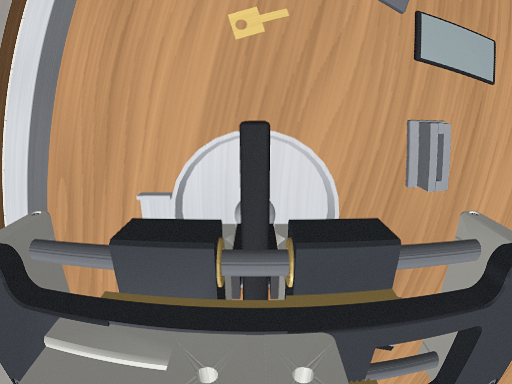

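View pics/s8.png

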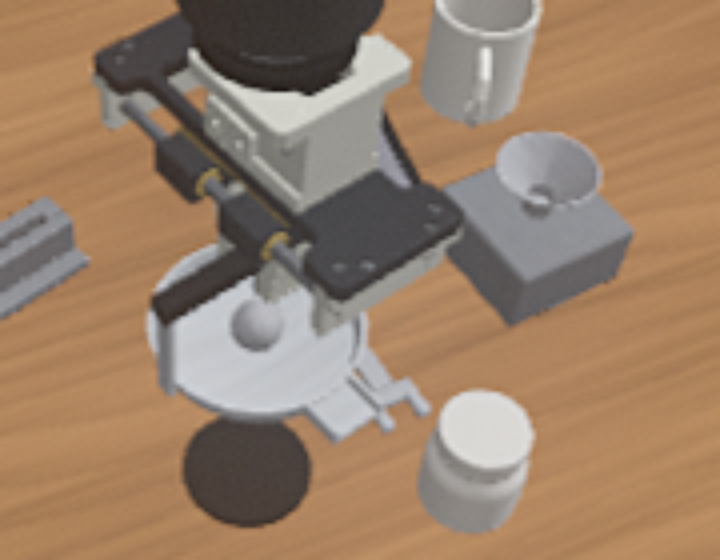

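The dish is up and level with the ball in its middle, and its bottom should be near 0.134 m. I'm turning it about +94° in two halves.

{"fn": "apply_moves", "kwargs": {
  "moves": [
    [0, 0, 0, 0, 0, -0.01],
    [0, 0, 0, 0, 0, -0.03],
    [0, 0, 0, 0, 0, -0.07],
    [0, 0, 0, 0, 0, -0.12],
    [0, 0, 0, 0, 0, -0.18],
    [0, 0, 0, 0, 0, -0.24],
    [0, 0, 0, 0, 0, -0.3],
    [0, 0, 0, 0, 0, -0.36],
    [0, 0, 0, 0, 0, -0.42],
    [0, 0, 0, 0, 0, -0.46],
    [0, 0, 0, 0, 0, -0.49],
    [0, 0, 0, 0, 0, -0.5]
  ]
}}

```text
time_s: 17.82
tcp_pos: [0.6607, 0.0331, 0.201]
eef_rot: [-179.9, -0.2, -31.6]
contact_force: [0.5, 0.4, -4.2]
gripper_width: 0.0138
```

```bash
python3 - <<'E'
from h import *
from plant import status
p,d=imaging.capture("scene"); x,y,w,h=210,130,180,140
cv2.imwrite("pics/s9.png",cv2.resize(p[y:y+h,x:x+w],None,fx=4,fy=4))
s=status.get_state()
go([0.6612,0.0328,s["tcp_pos"][2]],107.8-180)
E
```

```text
t 17.875 row [0.003, -0.0, 0.0] [0.001, -0.003, -0.548]
```

View pics/s9.png

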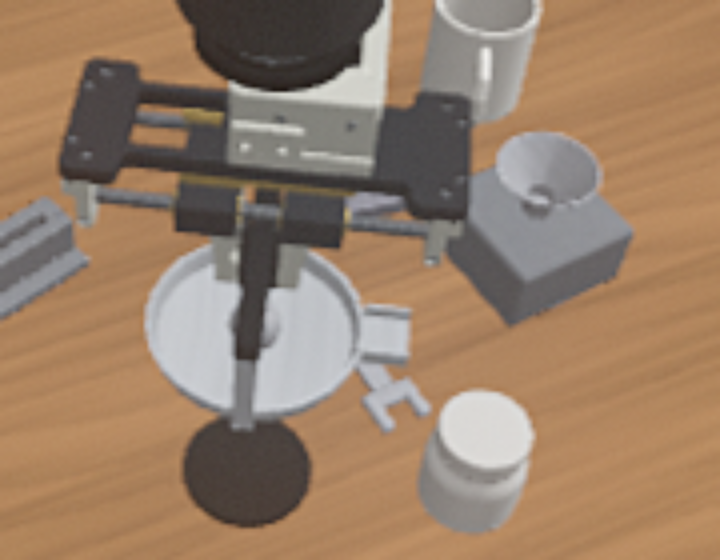

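{"fn": "apply_moves", "kwargs": {
  "moves": [
    [0, 0, 0, 0, 0, -0.01],
    [0, 0, 0, 0, 0, -0.03],
    [0, 0, 0, 0, 0, -0.07],
    [0, 0, 0, 0, 0, -0.13],
    [0, 0, 0, 0, 0, -0.19],
    [0, 0, 0, 0, 0, -0.26],
    [0, 0, 0, 0, 0, -0.33],
    [0, 0, 0, 0, 0, -0.4],
    [0, 0, 0, 0, 0, -0.46],
    [0, 0, 0, 0, 0, -0.51],
    [0, 0, 0, 0, 0, -0.54],
    [0, 0, 0, 0, 0, -0.548]
  ]
}}

```text
time_s: 19.38
tcp_pos: [0.6607, 0.0331, 0.201]
eef_rot: [179.8, -0.2, 17.8]
contact_force: [0.4, 0.7, -4.6]
gripper_width: 0.0135
```

{"fn": "apply_moves", "kwargs": {
  "moves": [
    [0, 0, 0, 0, 0, 0],
    [0, 0, 0, 0, 0, 0],
    [0, 0, 0, 0, 0, 0],
    [0, 0, 0, 0, 0, 0],
    [0, 0, 0, 0, 0, 0],
    [0, 0, 0, 0, 0, 0]
  ]
}}

```text
time_s: 20.12
tcp_pos: [0.6607, 0.0331, 0.201]
eef_rot: [179.8, -0.2, 17.8]
contact_force: [-0.6, -0.3, -3.9]
gripper_width: 0.0136
```

```bash
python3 - <<'E'
from h import *
from plant import status
p,d=imaging.capture("scene"); np.save("pics/scene10.npy",d); cv2.imwrite("pics/scene10.png",p); x,y,w,h=210,130,180,140
cv2.imwrite("pics/s10.png",cv2.resize(p[y:y+h,x:x+w],None,fx=4,fy=4))
x,y,w,h=90,150,100,130
cv2.imwrite("pics/s10b.png",cv2.resize(p[y:y+h,x:x+w],None,fx=4.5,fy=4.5))
s=status.get_state();print(s["tcp_pos"],s["eef_rot"],s["qd"].round(2),s["gripper_width"])
P=cloud("scene",d)[180:260,230:320].reshape(-1,3)
Q=P[(P[:,2]>.148)&(P[:,2]<.166)&(np.hypot(P[:,0]-.661,P[:,1]-.033)<.1)]
# rim plane fit
D=Q[np.hypot(Q[:,0]-.661,Q[:,1]-.033)>.055]
c=D.mean(0);n=np.linalg.svd(D-c)[2][2]; print("rim tilt rad",np.arccos(abs(n[2])),"z",np.median(D[:,2]))
L=Q[np.hypot(Q[:,0]-.661,Q[:,1]-.033)>.072]; print("lip pts",len(L),L.mean(0),"heading",np.degrees(np.arctan2(L[:,1].mean()-.033,L[:,0].mean()-.661)))
E
```

```text
[0.66072073 0.03307039 0.20101709] [179.84660049  -0.20530505  17.83082507] [-0.08 -0.05  0.03  0.   -0.06 -0.04] 0.013416688195511584
rim tilt rad 0.028391401732238104 z 0.1583852403122103
lip pts 74 [0.63295656 0.10606015 0.1594974 ] heading 110.99882206859499
```

View pics/s10.png

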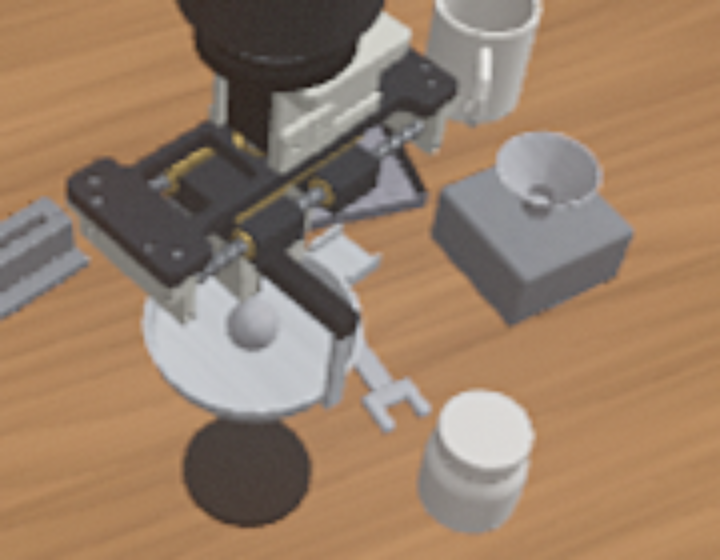

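View pics/scene10.png

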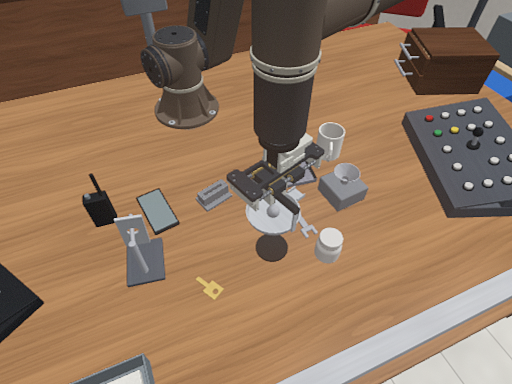

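View pics/s10b.png

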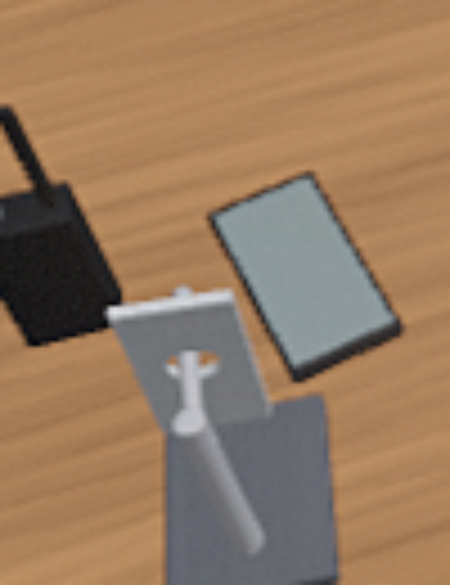

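```bash
python3 - <<'E'
from h import *
c=np.array([.6607,.0331,.156])
for a in (104,107.8,111):
    e=c+[.086*np.cos(np.radians(a)),.086*np.sin(np.radians(a)),0]; print(a,((proj("scene",e)-[210,130])*4).round(1))
b=c.copy(); b[2]=.154; print("ball exp",((proj("scene",b)-[210,130])*4).round(1))
im=cv2.cvtColor(cv2.imread("pics/s10.png"),cv2.COLOR_BGR2GRAY)
print((np.array([cv2.circle(im.copy(),(1,1),1,0)]).shape))
E
```

```text
104 [367.6 254.7]
107.8 [360.8 249. ]
111 [354.8 244.5]
ball exp [254.5 326.9]
(1, 560, 720)
```

The lip's outer edge has its midpoint near (358,244), against (361,249) expected for the aimed heading. The ball is at (254,325), against (254.5,327) expected. Everything is still, so I'm handing in.

```bash
python3 - <<'E'
from plant import r, status
print(r.close_job()); s=status.get_state(); print(s["time_s"],s["tcp_pos"],s["gripper_width"])
E
```

```text
the job is handed in; nothing more can be done
None
the job is handed in; nothing more can be done
```

I handed the job in at about 20 s of the 59 s allowed; no verdict was reported. I took the tag out of its rack, threaded it over the peg and let go. I then gripped the dish by its bar, lifted it about 126 mm straight above the dock, and turned it about 94° so the lip faces the funnel.

Last checks:
- **Tag:** the scene picture shows it hanging freely on the peg, with the gripper well away.
- **Dish:** its bottom is at about 0.134 m (rim measured at 0.158 m), at rest. It is gripped at 13.4–13.6 mm (true bar width 14 mm), with a measured tilt of about 0.03 rad.
- **Ball:** within about 2 mm of where the dish's middle should appear.
- **Bystanders:** they looked unmoved in the picture, judged by eye only.

One check disagreed slightly: the gripper heading is 107.8°, straight at the funnel, but the partly hidden lip measured 111° in the depth points. Its edge midpoint in the picture also sits between 108° and 111°. That is at most about 15 mm sideways at the funnel, inside the 35 mm limit.

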